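# Count along the coin rack and push the coin cup into the third gap

### The arm

A 6-joint arm with a two-finger parallel gripper is mounted at the origin on the work surface. World frame = base frame: x ahead of the robot, y to its left, z up, the work surface at z = 0. Lengths are in mm, angles in rad, forces in N, time in s.
With the tool pointing down it reaches from about 275 to 750 mm from the base axis. Payload 10.2 kg.
Tool frame: the origin (TCP) lies midway between the tips of the shut fingers; the grasp point (between the pads) lies 19 mm behind it; z points along the fingers, y is the line along which they close (so a half turn about z gives the same grasp; the last joint's range is limited). The gripper opens to 85 mm and grips with 20 to 120 N. Pads are 22 mm wide; open, the fingers measure 114 mm over their backs; the gripper's body (76 mm by 85 mm) begins 54 mm behind the grasp point. The pads swing forward as they close: fully open they stand 13 mm farther back than shut.
Start: joints at [-1.385, 0.313, 1.498, -0, 1.331, -0.223], TCP at [208.68, -481.751, 231.294] pointing down, gripper open.
Joint ranges: [-2.94, 2.94], [-0.97, 2.17], [0.19, 2.56], [-1.23, 4.37], [0.02, 3.11], [-2.88, 2.88]. Speed limits (rad/s): [2.39, 2.39, 3.01, 3.14, 3.14, 3.14].

### API

Orientations are given as a unit quaternion [w, x, y, z].
In Python, from rig import ctrl gives the robot as it stands.
- The arm moves only by the tool send_rows, never from a script. Its argument "targets" is a list of rows, each an object with "offset": the shift along the world's x, y, z in cm, a list of three; "spin": the turn about the world's z in rad. A call has 1 to 8 rows; each row is the pose to reach, as a shift and turn from the pose commanded when the call began; what a row does not reach only later rows make up. A row lasts 1/12 s, in which the tool goes at most 41.7 mm and 7.16 degrees, less where a joint would pass 70% of its speed; a pose out of reach is approached as far as the arm can. A call with a gripper value outside its range is refused whole. "grip" is the opening, from 0 (shut) to 1 (fully open), set as the call begins (left out, the last holds). The fingers move at their own pace and stop on an object; "squeeze" is the grip in N (left out, the last holds). Time passes only in rows, so rows that repeat a pose let the fingers close. It gives the time, the measured TCP pose, the force, the opening and the grip force at its end, in the units of the state.
- ctrl.sense(): the state, without advancing time (a new reading comes with each control period).
- ctrl.capture(name): name is "scene" or "top" or "wrist"; returns (picture, depth): 480x640x3 uint8, red, green, blue; 480x640 float32, mm along the optical axis (not along the pixel's ray), 0 where there is no reading.
- ctrl.calibration(name): a dict with "fx", "fy", "cx", "cy" (pixels), "k1" (the pictures are not rectified: a ray, as slopes to the right and down, at radius r is drawn at 1 + k1 r^2 times it, then the intrinsics apply), "view" (4x4, takes a point from world to camera coordinates); the wrist camera has in their place "mount" (4x4, takes a point from camera to tool coordinates, whose origin is the TCP and whose axes are the flange's). Camera axes: x right, y down, z forward; pixel columns grow to the right and rows downward; lengths in mm; the calibration is good to about 2 mm. A picture is of the moment at which its call begins: read the wrist's pose just before it. calibration takes no time and is no camera call.
- ctrl.finish_job(): hands the job in; it is judged then, once.
Trained networks look in the newest picture that a camera, given by its name, has taken for a name from the list of things; names that differ only in an ending like _2 or _b are one class to them, and where a whole thing is asked for, a point or a joint stands for the part that bears it (a point fixed in the world has none). Each returns a list of dicts, best first, with "conf" (0 to 1); they miss things now and then, are a little off and sometimes report something else, mostly with a low value. They report only what shows in the picture. A call takes as long as a camera call. They do not tell look-alikes from the thing itself.
- ctrl.search_frame(camera, query): "box" ([left, top, right, bottom] in pixels, round what is visible of it).
- ctrl.place_of(camera, query): "uv" ([column, row] in pixels: a listed point, or the origin of a listed thing).
The state is a dict: "time_s": time; "joints": joint angles; "dq": joint speeds; "tau": joint torques, N m; "eef_pos": TCP position; "ee_rot": TCP orientation; "force": force on the tool from outside, world axes, zero at the start; "wrist_torque": the same for the moment, N m; "grip_width": opening from 0.0 (shut) to 1.0 (fully open); "grip_force": force on a finger pad.
Only numpy, scipy, OpenCV 4.12 (cv2) and the standard library are available. Lean on these libraries where they do the work, as an engineer would, in place of code of your own. Each camera call takes 0.05 s, during which the arm holds its last target. There are 200 camera calls.

### The job

Count along the coin-cup rack by touch: with the fingers closed, run a fingertip along the rack's walls from its left-hand end (the robot's left), touching the end wall and then the first, second and third dividers one after another; every gap counts, filled or empty. Then push the loose coin cup that stands on the rack's front ledge along to the third gap and straight in until it is fully home against the back. Push it without lifting or tipping it, and leave the other cups, the tin and the stamp where they are.

Things in the scene. Friction and masses are not known exactly. Their poses are not given: they have to be found in the camera images.
- rack: Fixed grey board 230 (x) x 330 (y) x 6 mm with six equal open-fronted gaps on its far half and a flush, rimless ledge in front. Origin: centre of the underside, on the desk; x points away from the robot into the gaps, y to its left, z up. Gaps 48 mm wide, middles at y = 130, 78, 26, -26, -78, -130 mm; seven walls from x = 31 to the back wall's face at 109, tops 52 mm above the desk.
- gap3 (a point): Middle of the third gap from the robot's left, on the gap's floor (6 mm above the desk): where the cup's origin lies when the cup is fully home. At x = 67, y = 26 mm in the rack's frame; axes as the rack's.
- end_wall: End wall at the rack's left-hand end, left side of the first gap: grey upright wall, 6 mm thick, rounded top 52 mm above the desk. Runs along the rack's x from 31 mm (rounded free end, towards the robot) to 109 mm (back), at y = 157 mm in the rack's frame. Origin on the board (6 mm above the desk) at rack x = 0; axes as the rack's.
- divider1: First divider, between the first and second gaps: grey upright wall, 4 mm thick, rounded top 52 mm above the desk. Runs along the rack's x from 31 mm (rounded free end, towards the robot) to 109 mm (back), at y = 104 mm in the rack's frame. Origin on the board (6 mm above the desk) at rack x = 0; axes as the rack's.
- divider2: Second divider, between the second and third gaps: grey upright wall, 4 mm thick, rounded top 52 mm above the desk. Runs along the rack's x from 31 mm (rounded free end, towards the robot) to 109 mm (back), at y = 52 mm in the rack's frame. Origin on the board (6 mm above the desk) at rack x = 0; axes as the rack's.
- divider3: Third divider, between the third and fourth gaps: grey upright wall, 4 mm thick, rounded top 52 mm above the desk. Runs along the rack's x from 31 mm (rounded free end, towards the robot) to 109 mm (back), at y = 0 mm in the rack's frame. Origin on the board (6 mm above the desk) at rack x = 0; axes as the rack's.
- cup: The loose coin cup: open black box half full of coins, 84 long (its x) x 41 wide (y) x 40 mm high, upright corners rounded 9 mm, 0.2 to 0.42 kg; needs some 2 to 8 N to slide. Stands on the ledge near its left or right end, length towards the gaps, turned up to 15 degrees; slides on the board. Origin: centre of its underside. Fully home it touches the back wall and stands out 6 mm beyond the walls' free ends.
- parked_full: A like black cup, 84 x 41 x 40 mm, half full of coins, already home in the first or the fourth gap. Leave it alone. Origin: centre of its underside.
- parked_empty: A like black cup, 84 x 41 x 40 mm, empty, already home in the other of the first and fourth gaps. Leave it alone. Origin: centre of its underside.
- tin: Closed round aluminium tin of finger wax, 54 mm across, 20 mm high, standing on the ledge at the opposite end from the cup. Leave it alone. Origin: centre of its underside.
- stamp: Self-inking hand stamp, black and grey, 30 x 52 x 84 mm high, standing on the desk beyond the rack's right-hand end. Leave it alone. Origin: centre of its underside.
Things that resemble listed ones, but are neither listed nor needed, are in the scene too. What is shaped like the cup but pink is not meant.

How it is judged:
By the outcome, as a careful person would: the job done as asked, in the order asked, and still so for the second after the job is handed in, with the robot touching nothing.
It also fails if it takes over 58 s, if anything falls off the work surface, if the arm or the gripper's body presses on something with over 40 N, if the wrist force passes 120 N, or if a joint passes its speed limit or range.

## Working session

There is one attempt and no reset: what is moved stays moved. The work goes in short steps, Python scripts to look and compute and a tool call to move; the robot and the scene stay as the last step left them, time stands still between calls to the robot, and variables do not carry over. Pictures are saved under pics/ and viewed, at most 10 in all, crops included, and the job is handed in when it is done.

Besides the shell and the picture viewer there is one more tool, called as a command line: name --argument value ..., lists and objects as JSON in quotes. send_rows: Moves the arm, as the interface text tells. Its arguments: {"type":"object","properties":{"targets":{"type":"array"},"grip":{"type":"number"},"squeeze":{"type":"number"}},"required":["targets"]}

```bash
mkdir -p pics; ls
cat > h.py <<'E'
import numpy as np, cv2
from rig import ctrl
def ray(cal,u,v):
    K=np.array([[cal['fx'],0,cal['cx']],[0,cal['fy'],cal['cy']],[0,0,1.]])
    p=cv2.undistortPoints(np.array([[[u,v]]],float),K,np.array([cal['k1'],0,0,0.]))[0,0]
    return np.array([p[0],p[1],1.])
def world(cal,u,v,z=None,d=None):
    V=np.array(cal['view']);R=V[:3,:3];t=V[:3,3]
    r=R.T@ray(cal,u,v);c=-R.T@t
    return c+r*(d if z is None else (z-c[2])/r[2])
def proj(cal,P):
    V=np.array(cal['view']);q=np.atleast_2d(P)@V[:3,:3].T+V[:3,3]
    s=q[:,:2]/q[:,2:];s=s*(1+cal['k1']*(s**2).sum(1,keepdims=True))
    return s*[cal['fx'],cal['fy']]+[cal['cx'],cal['cy']]
E
python3 - <<'E'
from h import *
for n in('scene','top'):
    im,d=ctrl.capture(n);cv2.imwrite(f'pics/{n}1.png',im[:,:,::-1]);np.save(n+'d.npy',d)
cal=ctrl.calibration('top');print(cal)
for q in('rack','gap3','end_wall','divider1','divider2','divider3','cup','parked_full','parked_empty','tin','stamp'):
    r=ctrl.place_of('top',q)[:4]
    print(q,[(np.round(x['uv']),round(x['conf'],2),np.round(world(cal,*x['uv'],z=6))) for x in r])
print(ctrl.sense())
E
```

```text
pics
{'fx': 616.7219316491107, 'fy': 616.7219316491107, 'cx': 324.0794145167569, 'cy': 235.81846253258246, 'k1': -0.023360795943003294, 'view': array([[-1.12409033e-03, -9.99951810e-01, -9.75264387e-03,
        -9.82279694e+01],
       [-9.88607594e-01,  2.57912064e-03, -1.50493767e-01,
         5.29566872e+02],
       [ 1.50511668e-01,  9.47236920e-03, -9.88562852e-01,
         9.50229805e+02],
       [ 0.00000000e+00,  0.00000000e+00,  0.00000000e+00,
         1.00000000e+00]])}
rack []
gap3 [(array([267., 183.]), 0.65, array([625.,  -3.,   6.]))]
end_wall []
divider1 [(array([214., 233.]), 0.26, array([540.,  85.,   6.]))]
divider2 [(array([214., 233.]), 0.26, array([540.,  85.,   6.]))]
divider3 [(array([214., 233.]), 0.26, array([540.,  85.,   6.]))]
cup [(array([350., 243.]), 0.82, array([ 522., -142.,    6.])), (array([430., 293.]), 0.68, array([ 440., -273.,    6.])), (array([516., 275.]), 0.67, array([ 469., -415.,    6.])), (array([374., 342.]), 0.62, array([ 360., -179.,    6.]))]
parked_full [(array([204., 175.]), 0.94, array([639., 104.,   6.]))]
parked_empty [(array([30
[... 224 characters left out ...]
]))]
{'time_s': 0.65, 'joints': array([-1.38541708e+00,  3.12895798e-01,  1.49771130e+00,  1.78222552e-05,
        1.33100135e+00, -2.23404895e-01]), 'dq': array([-0.00114032, -0.00024955, -0.00215456, -0.0015286 ,  0.00029913,
        0.0014714 ]), 'tau': array([-1.54831410e-03, -4.12075353e+01, -2.59863514e+01, -2.43801078e-04,
        4.52607328e-04,  2.27439341e-05]), 'eef_pos': array([ 208.67535351, -481.74869444,  231.29206932]), 'ee_rot': array([-7.73113093e-06,  9.79184988e-01,  2.02969848e-01,  8.80470719e-06]), 'force': array([-0.56866575,  0.06367945,  0.14813333]), 'wrist_torque': array([ 0.02169295, -0.01522191, -0.00604673]), 'grip_force': 0.0, 'grip_width': 1.0010388166251294}
```

View pics/top1.png

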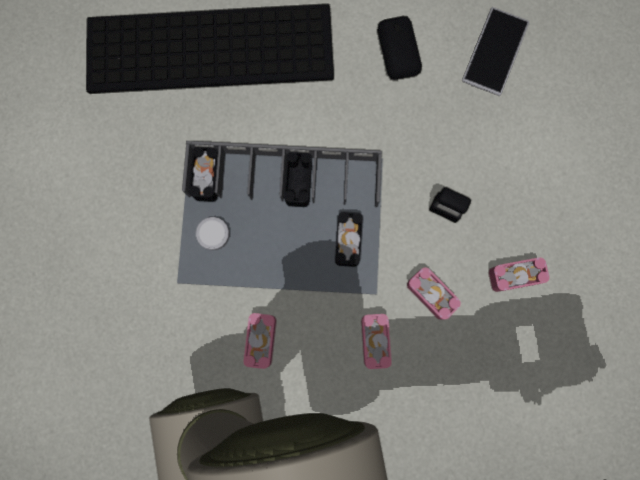

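View pics/scene1.png

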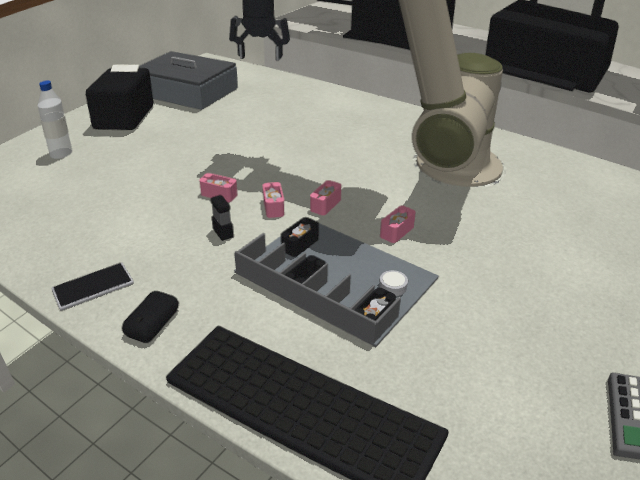

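The top picture shows the rack with corners at about (187,142), (381,150), (376,293) and (178,284). The black cup stands on the ledge at the right, (349,240), and the tin is at (212,233). Parked cups are in gap 1 (full) and gap 4 (empty). The pink cups are in front and to the right, and the stamp is at (450,203).

```bash
cat >> h.py <<'E'
def R2(a): return np.array([[np.cos(a),-np.sin(a)],[np.sin(a),np.cos(a)]])
def rk(p,P): # rack->world
    P=np.atleast_2d(np.array(P,float));return np.c_[P[:,:2]@R2(p[2]).T+p[:2],P[:,2]]
E
python3 - <<'E'
from h import *
from scipy.optimize import least_squares
cal=ctrl.calibration('top');im=cv2.imread('pics/top1.png');d=np.load('topd.npy')
P=np.array([[-115,165,6],[-115,-165,6],[115,165,52],[115,-165,52.]]);uv=np.array([[178,284],[376.5,293],[187,142],[381.5,150]])
r=least_squares(lambda p:(proj(cal,rk(p,P))-uv).ravel(),[560,-25,0.]);p=r.x;print(p,r.fun)
# depth cloud in rack frame
V,U=np.mgrid[130:300,165:400];D=d[130:300,165:400]
K=np.array([[cal['fx'],0,cal['cx']],[0,cal['fy'],cal['cy']],[0,0,1.]])
q=cv2.undistortPoints(np.c_[U.ravel(),V.ravel()].astype(float)[:,None],K,np.array([cal['k1'],0,0,0.]))[:,0]
C=np.c_[q,np.ones(len(q))]*D.ravel()[:,None];Vw=np.array(cal['view'])
W=(C-Vw[:3,3])@Vw[:3,:3]
L=(W[:,:2]-p[:2])@R2(p[2])
m=(W[:,2]>30)&(abs(L[:,0])<130)&(abs(L[:,1])<180)
fl=(L[:,0]<20)&(L[:,0]>-110)&(L[:,1]>-160)&(L[:,1]<160)
print('board z',np.median(W[fl&(W[:,2]<15),2]))
c=m&(L[:,0]<25)&(L[:,1]<-40);print('cup top z',np.percentile(W[c,2],[5,50,95]))
print(cv2.minAreaRect(W[c][:,:2].astype(np.float32)), 'rack frame',cv2.minAreaRect(L[c].astype(np.float32)))
# walls profile at x 45..60
for lo in range(-170,171,2):
    k=m&(W[:,2]>42)&(L[:,0]>35)&(L[:,0]<100)&(L[:,1]>=lo)&(L[:,1]<lo+2)
    if k.sum()>6: print(lo+1,k.sum(),round(L[k,0].min()),end='; ')
big=cv2.resize(im[130:300,165:400],None,fx=3,fy=3,interpolation=cv2.INTER_CUBIC)
def dr(pts,col):
    z=(proj(cal,rk(p,pts))-[165,130])*3+1;cv2.polylines(big,[z.astype(int)],False,col,1)
B=[[-115,165,6],[-115,-165,6],[115,-165,6],[115,165,6],[-115,165,6]];dr(B,(0,255,255))
for y in(157,104,52,0,-52,-104,-157):dr([[31,y,6],[31,y,52],[112,y,52]],(0,255,0))
cv2.imwrite('pics/fit1.png',big)
E
```

```text
[ 5.61366200e+02 -2.78021091e+01 -5.03046180e-02] [-0.60971629  0.03726302  1.38746574  0.86696092 -4.5082461  -1.08661254
  3.67370522 -0.11666098]
board z 5.594469615370758
cup top z [33.44923284 40.02581658 47.49799757]
((526.0993041992188, -139.14796447753906), (40.985939025878906, 84.27233123779297), 85.75322723388672) rack frame ((-29.623485565185547, -112.97836303710938), (40.98593521118164, 84.27229309082031), 88.63546752929688)
-159 45 36; -157 52 37; -155 55 35; -105 47 36; -103 48 35; -53 53 35; -51 46 37; -45 44 37; -43 36 36; -41 10 36; -39 9 37; -37 12 36; -35 19 35; -33 10 35; -31 7 35; -29 7 35; -19 13 35; -17 15 37; -15 11 36; -13 10 38; -11 11 36; -9 22 36; -7 43 36; -5 22 36; -3 11 41; -1 58 36; 1 44 36; 49 14 35; 51 66 35; 53 42 35; 101 20 37; 103 71 36; 105 39 36; 109 43 37; 111 47 36; 113 9 37; 115 14 35; 117 14 35; 119 13 37; 121 14 36; 123 9 36; 133 11 36; 135 14 35; 137 13 35; 139 19 36; 141 13 35; 143 15 35; 145 8 36; 147 53 35; 149 37 35; 153 18 41; 155 82 36; 157 47 37; 159 38 37;
```

View pics/fit1.png

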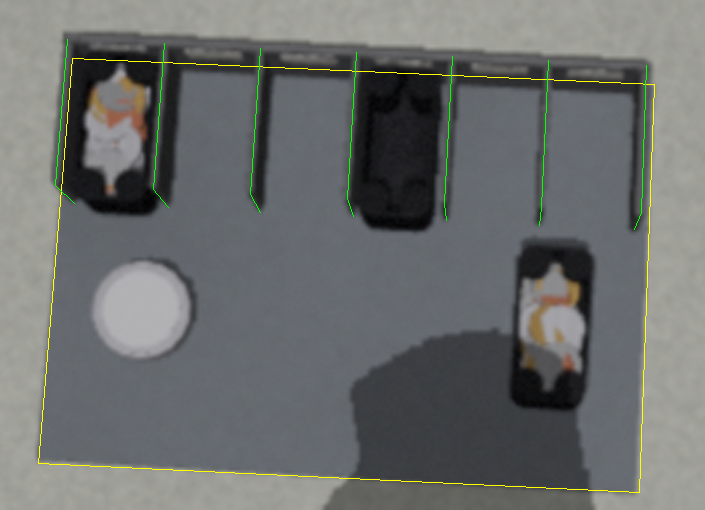

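The overlay agrees with the picture: rack pose ≈ (561, −28), yaw −0.050. The loose cup is square to the rack at rack (−30, −113). I'll close the fingers and go to above the end wall.

send_rows --targets '[{"offset": [41.1,60.8,0],"spin": 1.112},{"offset": [41.1,60.8,0],"spin": 1.112},{"offset": [41.1,60.8,0],"spin": 1.112},{"offset": [41.1,60.8,0],"spin": 1.112},{"offset": [41.1,60.8,0],"spin": 1.112},{"offset": [41.1,60.8,0],"spin": 1.112},{"offset": [41.1,60.8,0],"spin": 1.112},{"offset": [41.1,60.8,0],"spin": 1.112}]' --grip 0 --squeeze 20

```text
time_s: 1.32
eef_pos: [396.1, -203.7, 231.6]
ee_rot: [0.0, 0.76, 0.65, 0.0]
force: [1.4, -1.2, -0.2]
grip_width: 0.002
grip_force: 0.0
```

send_rows --targets '[{"offset": [22.3,33.0,-5],"spin": 0.106},{"offset": [22.3,33.0,-5],"spin": 0.106},{"offset": [22.3,33.0,-5],"spin": 0.106},{"offset": [22.3,33.0,-5],"spin": 0.106},{"offset": [22.3,33.0,-5],"spin": 0.106},{"offset": [22.3,33.0,-5],"spin": 0.106},{"offset": [22.3,33.0,-5],"spin": 0.106},{"offset": [22.3,33.0,-5],"spin": 0.106}]'

```text
time_s: 1.98
eef_pos: [581.3, 70.5, 189.5]
ee_rot: [0.0, 0.727, 0.687, 0.0]
force: [0.2, -1.3, 0.7]
grip_width: 0.001
grip_force: 0.0
```

send_rows --targets '[{"offset": [3.8,5.6,-4]},{"offset": [3.8,5.6,-6]},{"offset": [3.8,5.6,-8]},{"offset": [3.8,5.6,-10]},{"offset": [3.8,5.6,-12]},{"offset": [3.8,5.6,-12.3]},{"offset": [3.8,5.6,-12.3]}]'

```text
invalid input
```

Run:
```python
from h import *
s=ctrl.sense();im,d=ctrl.capture('wrist');cv2.imwrite('pics/w1.png',im[:,:,::-1])
print(s['eef_pos'],s['ee_rot'],s['force'])
p=np.array([561.37,-27.8,-.0503]);print('rack frame',(s['eef_pos'][:2]-p[:2])@R2(p[2]))
```

```text
[581.34616546  70.54280042 189.52896158] [9.21477416e-05 7.26535054e-01 6.87129395e-01 3.91003050e-05] [ 0.2472182  -1.25883854  0.69971136]
rack frame [15.00634282 99.22279605]
```

View pics/w1.png

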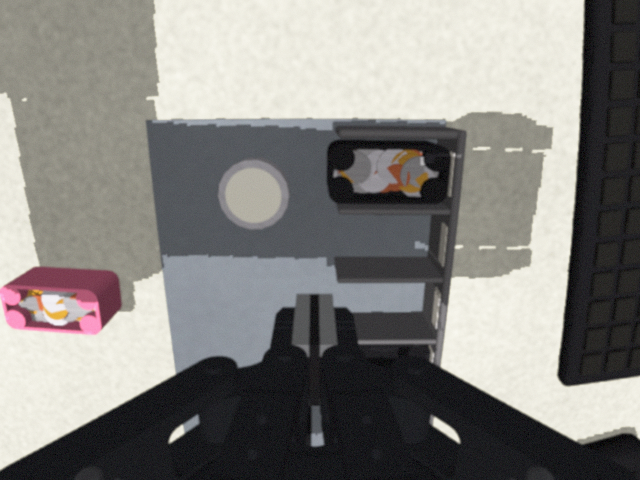

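The wrist picture shows the end wall at row ~130, the parked full cup at (390,172), dividers 1 and 2 at rows ~208 and ~265, and the shut fingertips at (315,300). That agrees with the fit, so I'll carry on, this time with a spin value in every row.

send_rows --targets '[{"offset": [3.8,5.6,-4],"spin": 0},{"offset": [3.8,5.6,-6],"spin": 0},{"offset": [3.8,5.6,-8],"spin": 0},{"offset": [3.8,5.6,-10],"spin": 0},{"offset": [3.8,5.6,-12],"spin": 0},{"offset": [3.8,5.6,-13.0],"spin": 0},{"offset": [3.8,5.6,-13.0],"spin": 0},{"offset": [3.8,5.6,-13.0],"spin": 0}]'

```text
time_s: 2.7
eef_pos: [618.8, 124.3, 60.3]
ee_rot: [0.0, 0.727, 0.687, 0.0]
force: [-1.3, 0.0, 0.3]
grip_width: 0.003
grip_force: 0.0
```

Run:
```python
from h import *
s=ctrl.sense()
print(s['time_s'],s['eef_pos'],s['ee_rot'],s['force'])
p=np.array([561.37,-27.8,-.0503]);print('rack frame',(s['eef_pos'][:2]-p[:2])@R2(p[2]))
```

```text
2.7 [618.8046994  124.30753956  60.33833094] [1.28265021e-04 7.26691031e-01 6.86964413e-01 1.55447970e-04] [-1.25280347  0.0214657   0.27051526]
rack frame [ 49.71427388 154.80290456]
```

send_rows --targets '[{"offset": [0,0.2,-0.3],"spin": 0},{"offset": [0,0.2,-0.5],"spin": 0},{"offset": [0,0.2,-0.6],"spin": 0},{"offset": [0,0.2,-0.7],"spin": 0},{"offset": [0,0.2,-0.75],"spin": 0},{"offset": [0,0.2,-0.8],"spin": 0},{"offset": [0,0.2,-0.8],"spin": 0}]'

```text
time_s: 3.28
eef_pos: [618.7, 126.4, 52.1]
ee_rot: [0.0, 0.727, 0.687, 0.0]
force: [-0.2, -0.3, 1.5]
grip_width: -0.004
grip_force: 0.6
```

send_rows --targets '[{"offset": [0,0,-0.05],"spin": 0},{"offset": [0,0,-0.1],"spin": 0},{"offset": [0,0,-0.1],"spin": 0},{"offset": [0,0,-0.1],"spin": 0}]'

```text
time_s: 3.62
eef_pos: [618.7, 126.4, 51.8]
ee_rot: [0.0, 0.727, 0.687, 0.0]
force: [-3.1, -0.1, 8.6]
grip_width: 0.002
grip_force: 4.1
```

send_rows --targets '[{"offset": [0,0,0.8],"spin": 0},{"offset": [-0.13,-2.65,0.8],"spin": 0},{"offset": [-0.27,-5.3,0.8],"spin": 0},{"offset": [-0.27,-5.3,0.7],"spin": 0},{"offset": [-0.27,-5.3,0.3],"spin": 0},{"offset": [-0.27,-5.3,0.1],"spin": 0},{"offset": [-0.27,-5.3,0],"spin": 0},{"offset": [-0.27,-5.3,0],"spin": 0}]'

```text
time_s: 4.28
eef_pos: [616.0, 73.7, 51.8]
ee_rot: [0.001, 0.726, 0.688, -0.0]
force: [-3.3, -4.7, 9.2]
grip_width: 0.002
grip_force: 4.6
```

Divider 1 is touched (9 N). Next comes divider 2.

send_rows --targets '[{"offset": [0,0,0.8],"spin": 0},{"offset": [-0.13,-2.6,0.8],"spin": 0},{"offset": [-0.26,-5.2,0.8],"spin": 0},{"offset": [-0.26,-5.2,0.7],"spin": 0},{"offset": [-0.26,-5.2,0.3],"spin": 0},{"offset": [-0.26,-5.2,0.1],"spin": 0},{"offset": [-0.26,-5.2,0],"spin": 0},{"offset": [-0.26,-5.2,0],"spin": 0}]'

```text
time_s: 4.95
eef_pos: [613.4, 22.3, 51.8]
ee_rot: [0.0, 0.726, 0.688, -0.0]
force: [-4.5, -2.7, 10.0]
grip_width: -0.002
grip_force: 4.9
```

send_rows --targets '[{"offset": [0,0,0.8],"spin": 0},{"offset": [-0.13,-2.6,0.8],"spin": 0},{"offset": [-0.26,-5.2,0.8],"spin": 0},{"offset": [-0.26,-5.2,0.7],"spin": 0},{"offset": [-0.26,-5.2,0.3],"spin": 0},{"offset": [-0.26,-5.2,0.1],"spin": 0},{"offset": [-0.26,-5.2,0],"spin": 0},{"offset": [-0.26,-5.2,0],"spin": 0}]'

```text
time_s: 5.62
eef_pos: [610.8, -29.6, 51.8]
ee_rot: [0.0, 0.726, 0.688, -0.0]
force: [-3.9, -1.3, 9.6]
grip_width: 0.002
grip_force: 4.9
```

All four walls were touched in order. Now I'll lift and go round to the right side of the loose cup.

send_rows --targets '[{"offset": [0,0,2.5],"spin": 0},{"offset": [0,0,5.5],"spin": 0},{"offset": [-2,-3.5,5.5],"spin": 0},{"offset": [-4,-7,5.5],"spin": 0},{"offset": [-6,-10.5,5.5],"spin": 0},{"offset": [-8,-14,5.5],"spin": 0},{"offset": [-8.7,-15.35,5.5],"spin": 0},{"offset": [-8.7,-15.35,5.5],"spin": 0}]'

```text
time_s: 6.28
eef_pos: [522.6, -185.6, 105.6]
ee_rot: [-0.0, 0.727, 0.686, -0.0]
force: [-0.0, 0.7, 0.8]
grip_width: -0.003
grip_force: 0.0
```

send_rows --targets '[{"offset": [0,0,0],"spin": 0},{"offset": [0,0,0],"spin": 0},{"offset": [0,0,0],"spin": 0}]' --grip 0.5

```text
time_s: 6.53
eef_pos: [524.3, -182.5, 105.6]
ee_rot: [-0.0, 0.726, 0.688, 0.0]
force: [-0.1, 0.0, 0.6]
grip_width: 0.417
grip_force: 0.0
```

Run:
```python
from h import *
s=ctrl.sense();im,d=ctrl.capture('wrist');cv2.imwrite('pics/w2.png',im[:,:,::-1])
print(s['time_s'],s['eef_pos'],s['ee_rot'],s['force'],s['grip_width'])
p=np.array([561.37,-27.8,-.0503]);print('rack frame',(s['eef_pos'][:2]-p[:2])@R2(p[2]))
```

```text
6.5333 [ 524.27946157 -182.50730164  105.61748368] [-1.42823939e-04  7.25898379e-01  6.87801945e-01  8.06695905e-05] [-0.08478307  0.04593765  0.57792664] 0.41677165129694765
rack frame [ -29.26513087 -156.37649868]
```

View pics/w2.png

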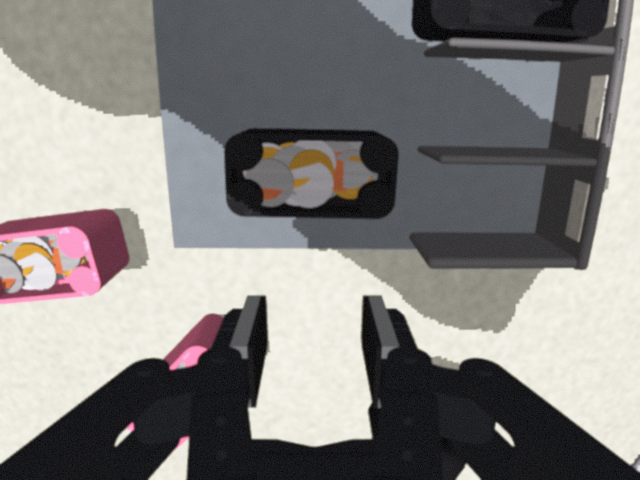

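The loose cup is at (312,172), and the fingers (half open) are beside it, below in the picture. Nothing stands under the tips, so I'll descend.

send_rows --targets '[{"offset": [0,0,-3],"spin": 0},{"offset": [0,0,-6],"spin": 0},{"offset": [0,0,-8],"spin": 0},{"offset": [0,0,-9],"spin": 0},{"offset": [0,0,-9.4],"spin": 0},{"offset": [0,0,-9.6],"spin": 0},{"offset": [0,0,-9.6],"spin": 0},{"offset": [0,0,-9.6],"spin": 0}]'

```text
time_s: 7.25
eef_pos: [524.3, -184.3, 10.9]
ee_rot: [0.001, 0.727, 0.687, 0.0]
force: [-1.0, -0.0, 0.0]
grip_width: 0.5
grip_force: 0.0
```

send_rows --targets '[{"offset": [0.03,0.5,0],"spin": 0},{"offset": [0.05,1.0,0],"spin": 0},{"offset": [0.06,1.2,0],"spin": 0},{"offset": [0.07,1.4,0],"spin": 0},{"offset": [0.08,1.6,0],"spin": 0},{"offset": [0.09,1.8,0],"spin": 0},{"offset": [0.1,2.0,0],"spin": 0},{"offset": [0.11,2.2,0],"spin": 0}]'

```text
time_s: 7.92
eef_pos: [524.9, -162.1, 9.9]
ee_rot: [0.0, 0.727, 0.687, 0.0]
force: [-1.1, -1.6, 1.7]
grip_width: 0.5
grip_force: 1.4
```

send_rows --targets '[{"offset": [0.02,0.3,0],"spin": 0},{"offset": [0.03,0.6,0],"spin": 0},{"offset": [0.05,0.9,0],"spin": 0},{"offset": [0.06,1.2,0],"spin": 0},{"offset": [0.08,1.5,0],"spin": 0},{"offset": [0.09,1.8,0],"spin": 0},{"offset": [0.1,2.0,0],"spin": 0},{"offset": [0.1,2.0,0],"spin": 0}]'

```text
time_s: 8.58
eef_pos: [525.6, -141.4, 9.6]
ee_rot: [-0.0, 0.727, 0.687, 0.0]
force: [0.8, -0.6, 0.2]
grip_width: 0.497
grip_force: 0.0
```

```bash
cat >> h.py <<'E'
p=np.array([561.37,-27.8,-.0503])
def locate(tag):
    cal=ctrl.calibration('top');im,d=ctrl.capture('top');cv2.imwrite(f'pics/{tag}.png',im[:,:,::-1])
    s=ctrl.sense();print(s['time_s'],s['eef_pos'],s['force'],'tcp rack',(s['eef_pos'][:2]-p[:2])@R2(p[2]))
    V,U=np.mgrid[130:300,165:400];D=d[130:300,165:400]
    K=np.array([[cal['fx'],0,cal['cx']],[0,cal['fy'],cal['cy']],[0,0,1.]])
    q=cv2.undistortPoints(np.c_[U.ravel(),V.ravel()].astype(float)[:,None],K,np.array([cal['k1'],0,0,0.]))[:,0]
    C=np.c_[q,np.ones(len(q))]*D.ravel()[:,None];Vw=np.array(cal['view']);W=(C-Vw[:3,3])@Vw[:3,:3]
    L=np.c_[(W[:,:2]-p[:2])@R2(p[2]),W[:,2]]
    for q in ('cup','tin'):print(q,[(np.round(r['uv']),round(r['conf'],2),np.round((world(cal,*r['uv'],z=6)[:2]-p[:2])@R2(p[2]))) for r in ctrl.place_of('top',q)[:5]])
    return L
def cuprect(L,x0,x1,y0,y1):
    m=(L[:,2]>30)&(L[:,2]<50)&(L[:,0]>x0)&(L[:,0]<x1)&(L[:,1]>y0)&(L[:,1]<y1)
    print(m.sum(),cv2.minAreaRect(L[m,:2].astype(np.float32)),np.percentile(L[m],[1,99],axis=0))
E
python3 - <<'E'
from h import *
L=locate('t2');cuprect(L,-100,22,-170,0)
E
```

```text
8.6333 [ 525.49111295 -141.4357453     9.52991911] [-0.44149522  0.55343191  0.29291657] tcp rack [ -30.1200402  -115.29596838]
cup [(array([377., 339.]), 0.94, array([-188., -166.])), (array([429., 294.]), 0.66, array([-111., -249.])), (array([514., 273.]), 0.62, array([ -71., -388.]))]
tin [(array([214., 235.]), 0.56, array([-30., 111.]))]Traceback (most recent call last):
  File "<stdin>", line 2, in <module>
  File "h.py", line 31, in cuprect
    print(m.sum(),cv2.minAreaRect(L[m,:2].astype(np.float32)),np.percentile(L[m],[1,99],axis=0))
                                                              ~~~~~~~~~~~~~^^^^^^^^^^^^^^^^^^^^
    return _quantile_unchecked(
        a, q, axis, out, overwrite_input, method, keepdims, weights)
    return _ureduce(a,
                    func=_quantile_ureduce_func,
    ...<5 lines>...
                    overwrite_input=overwrite_input,
                    method=method)
    r = func(a, **kwargs)
    result = _quantile(arr,
                       quantiles=q,
    ...<2 lines>...
                       out=out,
                       weights=wgt)
    slices_having_nans = np.isnan(arr[-1, ...])
                                  ~~~^^^^^^^^^
IndexError: index -1 is out of bounds for axis 0 with size 0
```

View pics/t2.png

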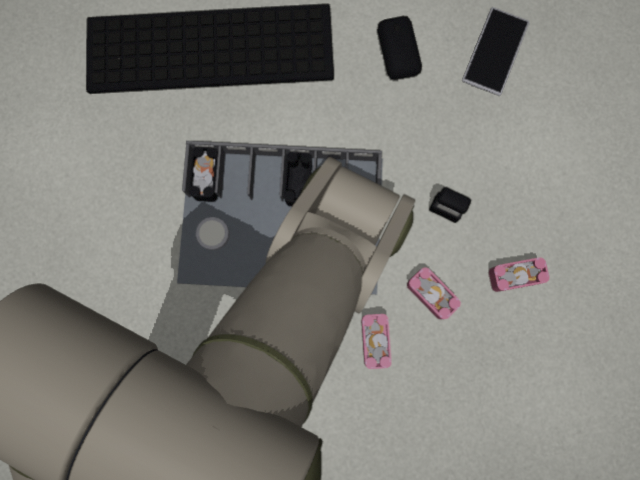

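The arm hides the cup from the top camera, so I'll look with the wrist camera instead.

```bash
cat >> h.py <<'E'
from scipy.spatial.transform import Rotation as Ro
def wlook(tag):
    s=ctrl.sense();im,d=ctrl.capture('wrist');cv2.imwrite(f'pics/{tag}.png',im[:,:,::-1]);np.save(tag+'.npy',d)
    q=s['ee_rot'];T=np.eye(4);T[:3,:3]=Ro.from_quat([q[1],q[2],q[3],q[0]]).as_matrix();T[:3,3]=s['eef_pos']
    cal=ctrl.calibration('wrist');M=T@np.array(cal['mount'])
    print(s['time_s'],s['eef_pos'],s['force'],'tcp rack',(s['eef_pos'][:2]-p[:2])@R2(p[2]))
    V,U=np.mgrid[0:480:2,0:640:2];D=d[::2,::2]
    K=np.array([[cal['fx'],0,cal['cx']],[0,cal['fy'],cal['cy']],[0,0,1.]])
    r=cv2.undistortPoints(np.c_[U.ravel(),V.ravel()].astype(float)[:,None],K,np.array([cal['k1'],0,0,0.]))[:,0]
    C=np.c_[r,np.ones(len(r))]*D.ravel()[:,None];ok=D.ravel()>0
    W=C@M[:3,:3].T+M[:3,3]
    L=np.c_[(W[:,:2]-p[:2])@R2(p[2]),W[:,2]];L[~ok]=1e4
    return L
E
python3 - <<'E'
from h import *
L=wlook('w3')
m=(L[:,2]>38)&(L[:,2]<50)&(L[:,0]>-100)&(L[:,0]<24)&(L[:,1]>-112)&(L[:,1]<0)
print(m.sum(), np.percentile(L[m],[1,50,99],axis=0) if m.any() else '')
if m.sum()>20: print(cv2.minAreaRect(L[m,:2].astype(np.float32)))
m=(abs(L[:,0]+60)<45)&(L[:,1]>-60)&(L[:,1]<150);print('floor',np.median(L[m,2]) if m.any() else '')
E
```

```text
8.7333 [ 525.43093723 -141.68725538    9.46141102] [-0.01165218  1.01402349 -0.07622836] tcp rack [ -30.16749419 -115.55018592]
9668 [[ -71.55933062 -108.55334435   38.05456614]
 [ -32.28658852  -82.85400433   45.21603803]
 [  23.80074933  -20.52619882   48.88064146]]
((-12.50283432006836, -76.07867431640625), (126.07343292236328, 75.01061248779297), 29.481603622436523)
floor 6.8271493900258235
```

View pics/w3.png

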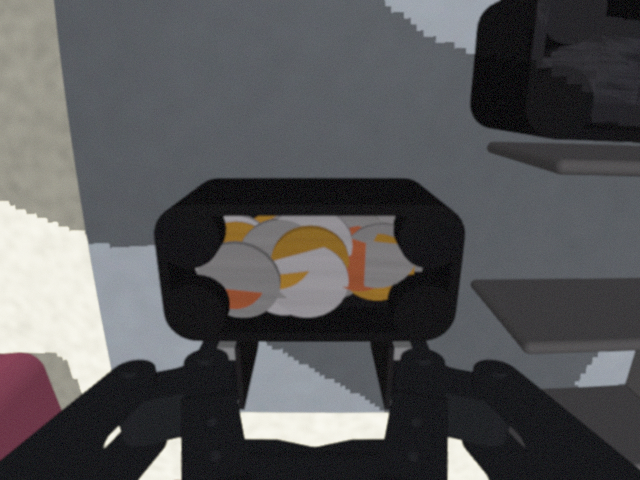

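The cup touches both fingers and is square, with its rim at (155–465, 180–340). I'll keep pushing.

send_rows --targets '[{"offset": [0.02,0.4,0],"spin": 0},{"offset": [0.04,0.8,0],"spin": 0},{"offset": [0.06,1.2,0],"spin": 0},{"offset": [0.08,1.6,0],"spin": 0},{"offset": [0.1,2.0,0],"spin": 0},{"offset": [0.12,2.4,0],"spin": 0},{"offset": [0.14,2.8,0],"spin": 0},{"offset": [0.16,3.2,0],"spin": 0}]'

```text
time_s: 9.45
eef_pos: [527.3, -109.6, 9.8]
ee_rot: [-0.0, 0.727, 0.687, -0.0]
force: [-0.4, -1.3, -0.8]
grip_width: 0.504
grip_force: 0.7
```

send_rows --targets '[{"offset": [0.02,0.4,0],"spin": 0},{"offset": [0.04,0.8,0],"spin": 0},{"offset": [0.06,1.2,0],"spin": 0},{"offset": [0.08,1.6,0],"spin": 0},{"offset": [0.1,2.0,0],"spin": 0},{"offset": [0.12,2.4,0],"spin": 0},{"offset": [0.14,2.8,0],"spin": 0},{"offset": [0.16,3.2,0],"spin": 0}]'

```text
time_s: 10.12
eef_pos: [528.9, -77.6, 9.8]
ee_rot: [-0.0, 0.727, 0.687, -0.0]
force: [0.1, -2.0, -1.4]
grip_width: 0.497
grip_force: 0.7
```

send_rows --targets '[{"offset": [0.02,0.4,0],"spin": 0},{"offset": [0.04,0.8,0],"spin": 0},{"offset": [0.06,1.2,0],"spin": 0},{"offset": [0.08,1.6,0],"spin": 0},{"offset": [0.1,2.0,0],"spin": 0},{"offset": [0.12,2.4,0],"spin": 0},{"offset": [0.14,2.8,0],"spin": 0},{"offset": [0.15,3.0,0],"spin": 0}]'

```text
time_s: 10.78
eef_pos: [530.5, -47.5, 9.8]
ee_rot: [-0.0, 0.727, 0.687, 0.0]
force: [-0.3, -2.4, -0.6]
grip_width: 0.499
grip_force: 0.7
```

```bash
cat >> h.py <<'E'
def edges(L,x0=-110,x1=24,y0=-60,y1=70):
    # rim of the cup
    m=(L[:,2]>43)&(L[:,2]<50)&(L[:,0]>x0)&(L[:,0]<x1)&(L[:,1]>y0)&(L[:,1]<y1)
    print(m.sum(),'pct',np.percentile(L[m],[1,99],axis=0).round(1).tolist(),cv2.minAreaRect(L[m,:2].astype(np.float32)))
E
python3 - <<'E'
from h import *
L=wlook('w4')
t=(ctrl.sense()['eef_pos'][:2]-p[:2])@R2(p[2])
edges(L,-110,18,t[1]+10.5,t[1]+75)
# dividers 2, 3 tops as seen now
for y in(52,0):
    m=(L[:,2]>45)&(L[:,2]<56)&(L[:,0]>40)&(L[:,0]<100)&(abs(L[:,1]-y)<10);print(y,m.sum(),np.percentile(L[m],[2,50,98],axis=0).round(1).tolist() if m.any() else '')
E
```

```text
10.7833 [530.4550992  -47.51367427   9.76974281] [-0.29002055 -2.36265995 -0.56664402] tcp rack [-29.88462057 -21.24310471]
5061 pct [[-71.9, -10.2, 43.3], [10.8, 30.7, 48.1]] ((-30.550796508789062, 10.178060531616211), (41.53798294067383, 84.44544982910156), 89.86528015136719)
52 188 [[40.2, 49.4, 45.9], [46.1, 51.5, 52.1], [51.7, 53.3, 53.8]]
0 655 [[40.8, -8.4, 45.3], [53.3, -0.0, 48.6], [68.6, 1.7, 53.3]]
```

View pics/w4.png

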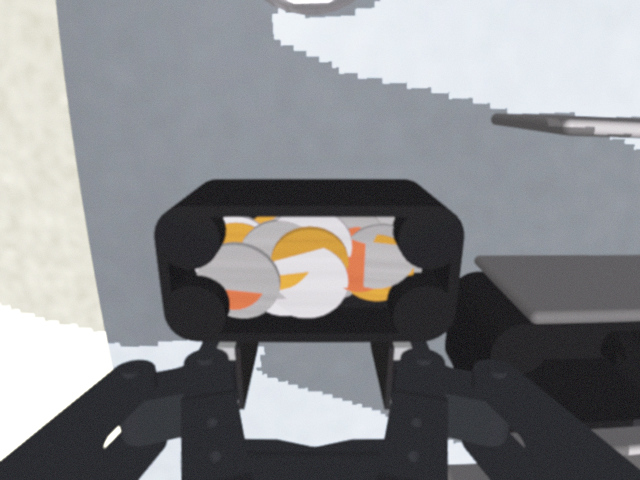

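The cup is square and centred at rack (−30.5, 10.2), so it needs 1.55 cm more. After that I'll back off sideways, lift, and turn to get behind it.

send_rows --targets '[{"offset": [0.02,0.4,0],"spin": 0},{"offset": [0.04,0.8,0],"spin": 0},{"offset": [0.06,1.2,0],"spin": 0},{"offset": [0.07,1.4,0],"spin": 0},{"offset": [0.08,1.55,0],"spin": 0},{"offset": [0.08,1.55,0],"spin": 0},{"offset": [0.08,1.55,0],"spin": 0}]'

```text
time_s: 11.42
eef_pos: [531.2, -32.4, 9.8]
ee_rot: [-0.0, 0.727, 0.687, 0.0]
force: [-0.3, 0.4, 0.4]
grip_width: 0.5
grip_force: 0.0
```

Run:
```python
from h import *
L=wlook('w5')
t=(ctrl.sense()['eef_pos'][:2]-p[:2])@R2(p[2])
edges(L,-110,18,t[1]+10.5,t[1]+75)
for y in(52,0):
    m=(L[:,2]>50)&(L[:,2]<56)&(L[:,0]>33)&(L[:,0]<100)&(abs(L[:,1]-y)<10);print(y,m.sum(),np.percentile(L[m],[2,50,98],axis=0).round(1).tolist() if m.any() else '')
```

```text
11.4167 [531.22837153 -32.37134505   9.75855388] [-0.28566626  0.36624504  0.38823938] tcp rack [-29.87366429  -6.08104798]
5083 pct [[-71.9, 4.9, 43.2], [10.9, 46.2, 48.2]] ((-30.434309005737305, 25.344539642333984), (42.139305114746094, 84.72596740722656), 89.62313842773438)
52 302 [[33.5, 49.6, 50.4], [44.0, 51.8, 52.2], [54.6, 53.5, 53.6]]
0 393 [[33.4, -2.1, 50.1], [50.1, 0.4, 52.1], [67.7, 2.0, 53.5]]
```

The cup centre is at y ≈ 25.4 against 25.9 for the gap's middle, which is good enough. Back off, lift, close and turn.

send_rows --targets '[{"offset": [-0.04,-0.8,0],"spin": 0},{"offset": [-0.08,-1.6,0],"spin": 0},{"offset": [-0.08,-1.6,1.5],"spin": 0},{"offset": [-0.08,-1.6,4.5],"spin": 0},{"offset": [-0.08,-1.6,7.5],"spin": 0},{"offset": [-1.5,-1.0,8],"spin": -0.12},{"offset": [-3,0,8],"spin": -0.24},{"offset": [-5,1.5,8],"spin": -0.36}]'

```text
time_s: 12.13
eef_pos: [481.4, -18.8, 90.4]
ee_rot: [0.001, 0.84, 0.543, 0.001]
force: [-0.0, 1.0, 0.6]
grip_width: 0.5
grip_force: 0.0
```

send_rows --targets '[{"offset": [-1.5,2,0],"spin": -0.12},{"offset": [-1.5,2,0],"spin": -0.24},{"offset": [-1.5,2,0],"spin": -0.36},{"offset": [-1.5,2,0],"spin": -0.48},{"offset": [-1.5,2,0],"spin": -0.6},{"offset": [-1.5,2,0],"spin": -0.72},{"offset": [-1.5,2,0],"spin": -0.84},{"offset": [-1.5,2,0],"spin": -0.96}]' --grip 0

```text
time_s: 12.8
eef_pos: [466.3, 1.6, 89.8]
ee_rot: [0.0, 0.996, 0.094, 0.0]
force: [-0.2, 0.2, 0.3]
grip_width: -0.0
grip_force: 0.0
```

send_rows --targets '[{"offset": [0,0,0],"spin": -0.12},{"offset": [0,0,0],"spin": -0.24},{"offset": [0,0,0],"spin": -0.245},{"offset": [0,0,0],"spin": -0.245},{"offset": [0,0,0],"spin": -0.245}]'

```text
time_s: 13.22
eef_pos: [466.3, 2.1, 89.8]
ee_rot: [0.0, 1.0, -0.024, 0.0]
force: [1.2, 0.2, -0.6]
grip_width: 0.004
grip_force: 0.0
```

Run:
```python
from h import *
L=wlook('w6');s=ctrl.sense();q=s['ee_rot'];print('tool y ang',2*np.arctan2(q[2],q[1])-np.pi/2,s['grip_width'],s['joints'].round(2))
edges(L,-110,22,-10,60)
```

```text
13.2167 [466.26658686   2.07946357  89.78856201] [ 1.2238981   0.15572922 -0.58229242] tcp rack [-96.48543174  25.05998794]
tool y ang -1.6184943012374773 -0.00506805057395918 [-0.25  0.36  1.85 -0.    0.94  1.37]
2025 pct [[-72.4, 5.3, 44.1], [10.7, 45.8, 48.2]] ((-30.90682601928711, 25.56633949279785), (83.75389862060547, 41.1695671081543), 0.03531317040324211)
```

View pics/w6.png

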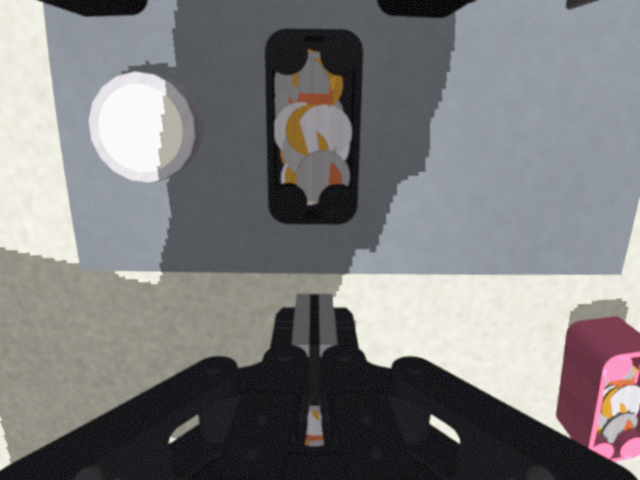

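The cup at (314,127) is square to the fingers, at rack (−30.9, 25.6). A pink cup lies well behind the hand. I'll descend behind the loose cup.

send_rows --targets '[{"offset": [0,0.08,-3],"spin": 0},{"offset": [0,0.08,-6],"spin": 0},{"offset": [0,0.08,-7.5],"spin": 0},{"offset": [0,0.08,-7.9],"spin": 0},{"offset": [0,0.08,-8.0],"spin": 0},{"offset": [0,0.08,-8.0],"spin": 0},{"offset": [0,0.08,-8.0],"spin": 0}]'

```text
time_s: 13.85
eef_pos: [467.0, 3.0, 10.9]
ee_rot: [0.0, 1.0, -0.025, 0.001]
force: [0.3, -0.2, 0.1]
grip_width: 0.004
grip_force: 0.0
```

send_rows --targets '[{"offset": [0.5,-0.03,0],"spin": 0},{"offset": [0.9,-0.05,0],"spin": 0},{"offset": [1.2,-0.06,0],"spin": 0},{"offset": [1.5,-0.08,0],"spin": 0},{"offset": [1.8,-0.09,0],"spin": 0},{"offset": [2.1,-0.11,0],"spin": 0},{"offset": [2.4,-0.12,0],"spin": 0},{"offset": [2.7,-0.14,0],"spin": 0}]'

```text
time_s: 14.52
eef_pos: [493.4, 1.9, 9.7]
ee_rot: [-0.0, 1.0, -0.025, -0.0]
force: [-2.7, 0.6, 2.2]
grip_width: 0.002
grip_force: 1.4
```

send_rows --targets '[{"offset": [0.4,-0.02,0],"spin": 0},{"offset": [0.8,-0.04,0],"spin": 0},{"offset": [1.2,-0.06,0],"spin": 0},{"offset": [1.6,-0.08,0],"spin": 0},{"offset": [2.0,-0.1,0],"spin": 0},{"offset": [2.0,-0.1,0],"spin": 0}]'

```text
time_s: 15.02
eef_pos: [514.3, 0.7, 9.8]
ee_rot: [0.0, 1.0, -0.025, 0.001]
force: [0.7, -0.5, -0.1]
grip_width: 0.002
grip_force: 0.0
```

Run:
```python
from h import *
L=wlook('w7');s=ctrl.sense()
t=(s['eef_pos'][:2]-p[:2])@R2(p[2])
edges(L,t[0]+10.5,t[0]+100,4,48)
for y in(52,0):
    m=(L[:,2]>50)&(L[:,2]<56)&(L[:,0]>33)&(L[:,0]<100)&(abs(L[:,1]-y)<10);print(y,m.sum(),np.percentile(L[m],[2,50,98],axis=0).round(1).tolist() if m.any() else '')
```

```text
15.0167 [514.27032877   0.6894218    9.83195143] [ 0.6571401  -0.48747015 -0.13446316] tcp rack [-48.4725143   26.08527442]
5712 pct [[-36.7, 5.7, 43.5], [46.8, 46.1, 48.3]] ((4.579673767089844, 25.849491119384766), (85.62347412109375, 41.32674026489258), 0.18057525157928467)
52 409 [[33.4, 49.1, 50.3], [43.1, 50.8, 52.2], [52.1, 53.0, 54.1]]
0 415 [[33.4, -2.4, 50.3], [43.0, -0.1, 52.2], [52.1, 1.6, 53.9]]
```

View pics/w7.png

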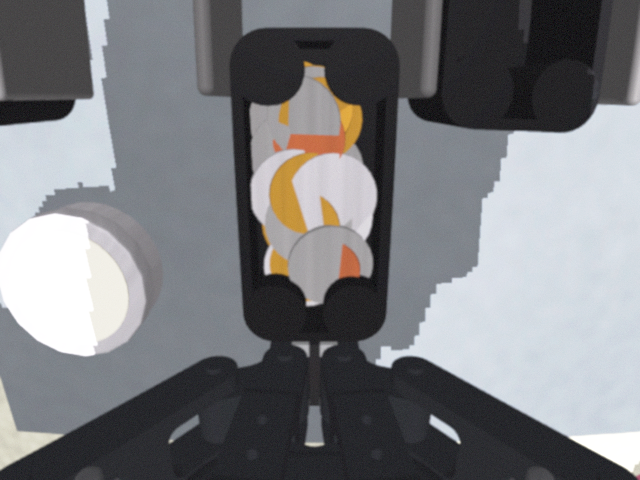

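The cup's nose is already between dividers 2 and 3 and centred (wall ends at columns ~240 and ~395). About 6.2 cm remain.

send_rows --targets '[{"offset": [0.35,-0.02,0],"spin": 0},{"offset": [0.7,-0.04,0],"spin": 0},{"offset": [1.05,-0.05,0],"spin": 0},{"offset": [1.4,-0.07,0],"spin": 0},{"offset": [1.75,-0.09,0],"spin": 0},{"offset": [2.1,-0.11,0],"spin": 0},{"offset": [2.45,-0.12,0],"spin": 0},{"offset": [2.8,-0.14,0],"spin": 0}]'

```text
time_s: 15.73
eef_pos: [541.6, -0.6, 9.7]
ee_rot: [-0.0, 1.0, -0.025, -0.0]
force: [-1.8, -0.3, -0.6]
grip_width: 0.002
grip_force: 0.7
```

send_rows --targets '[{"offset": [0.35,-0.02,0],"spin": 0},{"offset": [0.7,-0.04,0],"spin": 0},{"offset": [1.05,-0.05,0],"spin": 0},{"offset": [1.4,-0.07,0],"spin": 0},{"offset": [1.75,-0.09,0],"spin": 0},{"offset": [2.1,-0.11,0],"spin": 0},{"offset": [2.45,-0.12,0],"spin": 0},{"offset": [2.8,-0.14,0],"spin": 0}]'

```text
time_s: 16.4
eef_pos: [569.6, -2.0, 9.8]
ee_rot: [-0.0, 1.0, -0.025, -0.0]
force: [-1.9, 0.5, -1.0]
grip_width: 0.001
grip_force: 0.7
```

send_rows --targets '[{"offset": [0.15,-0.01,0],"spin": 0},{"offset": [0.3,-0.02,0],"spin": 0},{"offset": [0.4,-0.02,0],"spin": 0},{"offset": [0.5,-0.03,0],"spin": 0},{"offset": [0.6,-0.03,0],"spin": 0},{"offset": [0.65,-0.03,0],"spin": 0},{"offset": [0.65,-0.03,0],"spin": 0}]'

```text
time_s: 16.98
eef_pos: [575.9, -2.3, 9.8]
ee_rot: [0.0, 1.0, -0.025, 0.0]
force: [-1.2, -0.3, -0.5]
grip_width: 0.001
grip_force: 0.6
```

send_rows --targets '[{"offset": [0.05,0,0],"spin": 0},{"offset": [0.1,0,0],"spin": 0},{"offset": [0.1,0,0],"spin": 0}]'

```text
time_s: 17.23
eef_pos: [576.6, -2.3, 9.8]
ee_rot: [0.0, 1.0, -0.025, -0.0]
force: [-3.4, 1.2, 1.6]
grip_width: -0.001
grip_force: 1.7
```

send_rows --targets '[{"offset": [0.05,0,0],"spin": 0},{"offset": [0.1,0,0],"spin": 0},{"offset": [0.1,0,0],"spin": 0}]'

```text
time_s: 17.48
eef_pos: [576.6, -2.2, 9.8]
ee_rot: [-0.0, 1.0, -0.025, -0.002]
force: [-9.2, -0.5, 6.8]
grip_width: 0.003
grip_force: 5.0
```

The TCP has stopped at rack x ≈ 14, the predicted home position, and the force is rising, so the cup is home. I'll retreat and check.

send_rows --targets '[{"offset": [-0.5,0,0],"spin": 0},{"offset": [-2,0.1,0],"spin": 0},{"offset": [-4,0.2,0],"spin": 0},{"offset": [-5,0.25,1.5],"spin": 0},{"offset": [-6,0.3,5],"spin": 0},{"offset": [-8,0.3,8],"spin": 0},{"offset": [-9,0.3,11],"spin": 0},{"offset": [-9,0.3,12],"spin": 0}]'

```text
time_s: 18.15
eef_pos: [488.1, 0.6, 133.7]
ee_rot: [0.001, 1.0, -0.025, 0.003]
force: [0.2, -0.1, 1.3]
grip_width: -0.004
grip_force: 0.0
```

send_rows --targets '[{"offset": [-4,-4,2],"spin": 0},{"offset": [-4,-4,2],"spin": 0},{"offset": [-4,-4,2],"spin": 0},{"offset": [-4,-4,2],"spin": 0}]'

```text
time_s: 18.48
eef_pos: [448.2, -39.7, 149.8]
ee_rot: [0.0, 1.0, -0.026, 0.001]
force: [0.9, -0.2, 0.3]
grip_width: -0.0
grip_force: 0.0
```

Run:
```python
from h import *
L=wlook('w8');edges(L,15,106,3,49);edges(L,15,106,-49,-3);edges(L,15,106,107,153)
L=locate('t3')
for r in((15,106,3,49),(15,106,-49,-3),(15,106,107,153)):edges(L,*r)
a,b=cv2.imread('pics/w8.png'),cv2.imread('pics/t3.png')[100:340,140:480]
cv2.imwrite('pics/c8.png',np.hstack([cv2.resize(a,(400,300)),cv2.resize(b,(400,300))]))
```

```text
18.4833 [448.20017005 -39.72056926 149.82633598] [ 0.93123976 -0.16022404  0.29027067] tcp rack [-112.42734338  -17.59553473]Traceback (most recent call last):
  File "<stdin>", line 2, in <module>
  File "h.py", line 48, in edges
    print(m.sum(),'pct',np.percentile(L[m],[1,99],axis=0).round(1).tolist(),cv2.minAreaRect(L[m,:2].astype(np.float32)))
                        ~~~~~~~~~~~~~^^^^^^^^^^^^^^^^^^^^
    return _quantile_unchecked(
        a, q, axis, out, overwrite_input, method, keepdims, weights)
    return _ureduce(a,
                    func=_quantile_ureduce_func,
    ...<5 lines>...
                    overwrite_input=overwrite_input,
                    method=method)
    r = func(a, **kwargs)
    result = _quantile(arr,
                       quantiles=q,
    ...<2 lines>...
                       out=out,
                       weights=wgt)
    slices_having_nans = np.isnan(arr[-1, ...])
                                  ~~~^^^^^^^^^
IndexError: index -1 is out of bounds for axis 0 with size 0
```

Run:
```python
from h import *
L=locate('t3')
for r in((15,106,3,49),(15,106,-49,-3),(15,106,107,153)):
    try: edges(L,*r)
    except IndexError: print('hidden',r)
cal=ctrl.calibration('top');print(ctrl.place_of('top','parked_full')[:3],ctrl.place_of('top','parked_empty')[:3],ctrl.place_of('top','stamp')[:1])
print('home cup uv',proj(cal,rk(p,[[67,26,6],[67,-26,6],[67,130,6]])))
```

```text
18.5833 [448.26376752 -38.98044043 149.23445252] [-0.59539505 -0.42765139  0.35474014] tcp rack [-112.40103914  -16.85314439]
cup [(array([271., 182.]), 0.95, array([64., 21.])), (array([514., 277.]), 0.93, array([ -77., -387.])), (array([374., 339.]), 0.82, array([-188., -162.])), (array([262., 342.]), 0.68, array([-201.,   20.])), (array([429., 296.]), 0.62, array([-114., -248.]))]
tin []
491 pct [[26.1, 6.2, 43.1], [105.8, 47.3, 49.6]] ((65.76899719238281, 26.80257225036621), (80.21881866455078, 41.66360855102539), 0.05539674684405327)
495 pct [[24.4, -45.9, 43.1], [105.7, -5.0, 49.4]] ((64.91973876953125, -25.40838050842285), (41.075416564941406, 81.89595031738281), 88.90830993652344)
510 pct [[26.4, 108.2, 43.1], [105.6, 149.7, 49.4]] ((65.81393432617188, 128.9112548828125), (42.04780197143555, 80.08865356445312), 89.59197235107422)
[{'uv': [206.5, 175.3], 'conf': 0.93}] [] [{'uv': [449.8, 207.3], 'conf': 0.67}]
home cup uv [[268.42826015 180.1812222 ]
 [299.21801086 181.58036509]
 [207.07659476 177.4118437 ]]
```

The loose cup's front edge is at rack x = 26.1, against 26.4 and 24.4 for the two parked cups. It is centred in gap 3 (y ≈ 26.8) and square, and the parked cups haven't moved. Handing in.

```bash
python3 -c "
from rig import ctrl
print(ctrl.finish_job())"
```

```text
the job is handed in; nothing more can be done
None
```

I touched the end wall and dividers 1, 2 and 3 in order, pushed the loose cup fully home into the third gap, and handed the job in at about 19 s; the last camera check showed the parked cups unmoved, but the tin was not detected then and the stamp was only roughly checked.

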